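# Pack two lacquered post finials in their delivery chest

## Robot

A 6-joint arm with a two-finger parallel gripper is mounted at the origin on a cart in front of the work surface, level with it; the furniture and walls round the work are solid. World frame = base frame: x ahead of the robot, y to its left, z up, the work surface at z = 0. Lengths are in mm, angles in rad, forces in N, time in s.
With the tool pointing down it reaches from about 350 to 775 mm from the base axis. Payload 7.3 kg.
Tool frame: the origin (TCP) lies midway between the tips of the shut fingers; the grasp point (between the pads) lies 19 mm behind it; z points along the fingers, y is the line along which they close (so a half turn about z gives the same grasp; the last joint's range is limited). The gripper opens to 92 mm and grips with 3 to 60 N. Pads are 19 mm wide; open, the fingers measure 130 mm over their backs; the gripper's body (75 mm by 190 mm) begins 47 mm behind the grasp point.
Start: joints at [-1.427, 0.342, 1.524, -0, 1.275, -0.146], TCP at [150.047, -503.121, 226.741] pointing down, gripper open.
Joint ranges: [-2.53, 2.53], [-0.77, 2.02], [0.04, 2.7], [-1, 4.14], [0.28, 2.66], [-3.11, 3.11]. Speed limits (rad/s): [2.57, 2.57, 3.14, 3.14, 3.14, 3.14].

## Interface

Orientations are given as a unit quaternion [x, y, z, w].
In Python, from bench import env, vision gives the robot as it stands. The module is installed in compiled form; this text tells all that it offers.
- The arm moves only by the tool carry_out, never from a script. Its argument "series" is a list of rows, each an object of numbers: "fingers": the opening, from -1 (shut) to 1 (fully open); "x", "y", "z": the shift along the tool's x, y, z in mm; "twist": the turn about the tool's z in rad. In form: [{"fingers": .., "x": .., "y": .., "z": .., "twist": ..}, ...]. A call has exactly 10 rows; each row shifts and turns the commanded pose from where the row before left it, along the tool's axes as they then stand; what a row does not reach is not made up. A row lasts 1/8 s, in which the tool goes at most 62.5 mm and 10.7 degrees, less where a joint would pass 70% of its speed; a pose out of reach is approached as far as the arm can. A call with a gripper value outside its range is refused whole. The fingers move at their own pace and stop on an object; "grip_force" is the grip in N (left out, the last holds). Time passes only in rows, so rows that do not move let the fingers close, or fill a call up. It gives the time, the measured TCP pose, the force, the opening and the grip force at its end, in the units of the state.
- env.state(): the state, without advancing time (a new reading comes with each control period).
- vision.camera(name): name is "side" or "top" or "wrist"; returns the picture (384x512x3 uint8, blue, green, red); there is no depth.
- vision.get_calibration(name): a dict with "fx", "fy", "cx", "cy" (pixels), "world_from_camera" (4x4, takes a point from camera to world coordinates). Camera axes: x right, y up, looking along -z (the intrinsics and any distortion apply to the point x, -y, -z); pixel columns grow to the right and rows downward; lengths in mm; the calibration is good to about 2 mm. A picture is of the moment at which its call begins: read the wrist's pose just before it. get_calibration takes no time and is no camera call; for the wrist camera it gives the pose at the moment of the call.
- env.finish_job(): hands the job in; it is judged then, once.
Trained networks look in the newest picture that a camera, given by its name, has taken for a name from the list of things; names that differ only in an ending like _2 or _b are one class to them, and where a whole thing is asked for, a point or a joint stands for the part that bears it (a point fixed in the world has none). Each returns a list of dicts, best first, with "confidence" (0 to 1); they miss things now and then, are a little off and sometimes report something else, mostly with a low value. They report only what shows in the picture. A call takes as long as a camera call. They do not tell look-alikes from the thing itself.
- vision.find_in(label, camera): "centre" ([row, column] in pixels, amid what is visible of it).
- vision.masks_of(label, camera): "region" (384x512 bool, what is visible of it) and "centre" ([row, column] in pixels, amid what is visible of it).
The state is a dict: "time_s": time; "qpos": joint angles; "qd": joint speeds; "joint_efforts": joint torques, N m; "tool_pos": TCP position; "ee_rot": TCP orientation; "contact_force": force on the tool from outside, world axes, zero at the start; "torque": the same for the moment, N m; "opening": finger opening in mm; "finger_force": force on a finger pad.
Only numpy, scipy, OpenCV 4.12 (cv2) and the standard library are available. Lean on these libraries where they do the work, as an engineer would, in place of code of your own. Each camera call takes 0.05 s, during which the arm holds its last target. There are 200 camera calls.

## Task

Pack the two lacquered post finials for delivery: lift each one out of its black cup and lower it gently into the open wooden chest, one to each compartment, the ball settled in the cork ring on the floor and the bare spigot upright. Hold the finials by the bare wooden spigot only, never with the fingers on the polished ball, and do not drop or knock them. Then close the chest's lid fully, and leave the whetstone and the oil bottle where they stand.

Things in the scene. Friction and masses are not known exactly. Their poses are not given: they have to be found in the camera images.
- finial_0: one of two like turned post finials, 0.16 kg: a deep-red glossy lacquered ball, 72 mm diameter, with a bare light-wood spigot. Origin: the ball's centre; z: along the spigot, away from the ball. Along z: bead 34 mm wide at 30 to 41 mm, straight spigot 24 mm diameter at 41 to 82 mm (its end). It starts spigot up, ball resting in a black cup's mouth, centre 76 mm above the table
- finial_1: other of two like turned post finials, 0.16 kg: a deep-red glossy lacquered ball, 72 mm diameter, with a bare light-wood spigot. Origin: the ball's centre; z: along the spigot, away from the ball. Along z: bead 34 mm wide at 30 to 41 mm, straight spigot 24 mm diameter at 41 to 82 mm (its end). It starts spigot up, ball resting in a black cup's mouth, centre 76 mm above the table
- ball_0: the lacquered ball of finial_0 (72 mm diameter, same origin and axes as finial_0); not to be touched by the fingers
- ball_1: the lacquered ball of finial_1 (72 mm diameter, same origin and axes as finial_1); not to be touched by the fingers
- chest: fixed light-wood chest, outside 160 (x) by 246 (y) by 145 mm high without lid, walls and floor 10 mm. Origin: centre of underside; x points from front to hinged back, z up. An 8 mm divider, 75 mm high, makes two compartments side by side along y, each 140 (x) by 109 (y) mm, 135 mm deep, with a fixed cork ring in the middle of its floor: 64 mm outer, 44 mm inner diameter, 12 mm high
- seat_0 (a point): where a ball's centre lies when it is settled in the ring of the compartment on the chest's +y side: 50.5 mm above the chest's underside, 94.5 mm below its rim; axes as the chest's
- seat_1 (a point): the same for the compartment on the chest's -y side
- lid (a joint): angle of the chest's lid: 0 shut, growing as it opens up and back; starts about upright (1.5 to 1.68 rad), at most 1.8; a stiff hinge holds it where it is left. The lid is a board of 162 by 250 mm, 9 mm thick, hinged on the chest's back upper edge, handle bar on its outer face
- lid_hinge (a point): point on the lid's hinge axis, in the middle of the chest's back edge, 145 mm above the table; the axis runs along the chest's y; its axes turn with the lid
- lid_handle (a point): middle of the brass handle bar on the lid's outer face: round bar about 10 mm thick, 100 mm long, parallel to the hinge, centre 35 mm off the face, 26 mm from the lid's free edge, 136 mm from the hinge axis along the lid. Lid up: the bar is on its far side; lid shut: on top
- oil_bottle: small white bottle with a blue cap, 44 mm diameter, 122 mm high, standing; origin: centre of its underside. Bystander
- whetstone: two-tone whetstone, 42 by 120 by 24 mm, lying flat; origin: centre of its underside. Bystander
- cup_0: black cup in whose mouth finial_0 rests at the start: 72 mm diameter at the rim, 60 mm high, loose; origin: centre of its underside
- cup_1: black cup in whose mouth finial_1 rests at the start: the same size; origin: centre of its underside
Things that resemble listed ones, but are neither listed nor needed, are in the scene too. What is shaped like the finial_0 but pink is not meant. What is shaped like the finial_1 but yellow is not meant.

How it is judged (in metres and radians):
On the way, in this order (a step that is already met when the one before it is completed fails the run):
1. one finial stands in a ring of the chest, let go (((((horizontal distance between finial_0 and seat_0 below 0.01 m and z of finial_0 in the frame of seat_0 between -0.008 and 0.008 m) or (horizontal distance between finial_0 and seat_1 below 0.01 m and z of finial_0 in the frame of seat_1 between -0.008 and 0.008 m)) and angle between finial_0's own z axis and vertical below 0.4 rad and contact force between the fingers and finial_0 below 0.1 N) or (((horizontal distance between finial_1 and seat_0 below 0.01 m and z of finial_1 in the frame of seat_0 between -0.008 and 0.008 m) or (horizontal distance between finial_1 and seat_1 below 0.01 m and z of finial_1 in the frame of seat_1 between -0.008 and 0.008 m)) and angle between finial_1's own z axis and vertical below 0.4 rad and contact force between the fingers and finial_1 below 0.1 N))), for 0.2 s.
2. both finials stand in the rings of the chest, let go (((horizontal distance between finial_0 and seat_0 below 0.01 m and z of finial_0 in the frame of seat_0 between -0.008 and 0.008 m) or (horizontal distance between finial_0 and seat_1 below 0.01 m and z of finial_0 in the frame of seat_1 between -0.008 and 0.008 m)) and angle between each of finial_0, finial_1's own z axis and vertical below 0.4 rad and contact force between the fingers and finial_0 below 0.1 N and ((horizontal distance between finial_1 and seat_0 below 0.01 m and z of finial_1 in the frame of seat_0 between -0.008 and 0.008 m) or (horizontal distance between finial_1 and seat_1 below 0.01 m and z of finial_1 in the frame of seat_1 between -0.008 and 0.008 m)) and contact force between the fingers and finial_1 below 0.1 N), for 0.2 s.
At the end, for the whole second after the job is handed in: Each finial's ball lies in one of the chest's two rings (centre within 10 mm sideways and 8 mm in height of the seated place), spigot up within 0.4 rad of vertical, at rest, and the lid is shut to within 0.05 rad (((horizontal distance between finial_0 and seat_0 below 0.01 m and z of finial_0 in the frame of seat_0 between -0.008 and 0.008 m) or (horizontal distance between finial_0 and seat_1 below 0.01 m and z of finial_0 in the frame of seat_1 between -0.008 and 0.008 m)) and angle between each of finial_0, finial_1's own z axis and vertical below 0.4 rad and ((horizontal distance between finial_1 and seat_0 below 0.01 m and z of finial_1 in the frame of seat_0 between -0.008 and 0.008 m) or (horizontal distance between finial_1 and seat_1 below 0.01 m and z of finial_1 in the frame of seat_1 between -0.008 and 0.008 m)) and value of joint lid below 0.05 rad and linear speed of each of finial_0, finial_1 below 0.02 m/s); the robot touches nothing.
It fails at once if the fingers press on a lacquered ball (over 2 N) (contact force between the fingers and ball_0 above 2 N or contact force between the fingers and ball_1 above 2 N).
It fails at once if a ball is pressed or knocked hard in the chest (contact force over 40 N) (contact force between any of ball_0, ball_1 and chest above 40 N).
It fails at once if a finial is dropped or plunged into the chest (over 0.5 m/s with the ball's centre below the rim) ((horizontal distance between finial_0 and chest below 0.13 m and height (world z) of finial_0 below 0.145 m and linear speed of finial_0 above 0.5 m/s) or (horizontal distance between finial_1 and chest below 0.13 m and height (world z) of finial_1 below 0.145 m and linear speed of finial_1 above 0.5 m/s)).
It fails at once if the oil bottle or the whetstone is moved by more than 30 mm or tipped over (distance of any of oil_bottle, whetstone from where it was at the start of the episode above 0.03 m or angle between oil_bottle's own z axis and vertical above 0.5 rad).
It also fails if it takes over 72 s, if anything falls off the work surface, if the arm or the gripper's body presses on something with over 40 N, if the wrist force passes 120 N, or if a joint passes its speed limit or range.

## Working session

There is one attempt and no reset: what is moved stays moved. The work goes in short steps, Python scripts to look and compute and a tool call to move; the robot and the scene stay as the last step left them, time stands still between calls to the robot, and variables do not carry over. Pictures are saved under pics/ and viewed, at most 12 in all, crops included, and the job is handed in when it is done.

Besides the shell and the picture viewer there is one more tool, called after ">>>" as name(argument=value, ...), one argument or row to a line, values as JSON. carry_out: Moves the arm, as the interface text tells. Its arguments: {"type":"object","properties":{"series":{"type":"array"},"grip_force":{"type":"number"}},"required":["series"]}

```bash
mkdir -p pics; cat > h.py <<'E'
import numpy as np, cv2
from bench import env, vision
def ray(cam,rc,cal=None):
    c=cal or vision.get_calibration(cam); T=np.array(c["world_from_camera"])
    d=np.array([(rc[1]-c["cx"])/c["fx"],-(rc[0]-c["cy"])/c["fy"],-1.])
    return T[:3,3],T[:3,:3]@d
def atz(cam,rc,z,cal=None):
    o,d=ray(cam,rc,cal); return o+d*(z-o[2])/d[2]
def proj(cam,p,cal=None):
    c=cal or vision.get_calibration(cam); T=np.array(c["world_from_camera"])
    q=T[:3,:3].T@(np.array(p,float)-T[:3,3]); return np.array([c["cy"]-c["fy"]*q[1]/-q[2], c["cx"]+c["fx"]*q[0]/-q[2]])
E
python3 - <<'E'
from h import *
np.set_printoptions(precision=1,suppress=True)
for k in ("top","side"):
    im=vision.camera(k); cv2.imwrite(f"pics/{k}0.png",im)
    c=vision.get_calibration(k); print(k,{a:b for a,b in c.items() if a!="world_from_camera"},np.array(c["world_from_camera"]))
    for l in ("finial_0","ball_0","cup_0","chest","lid","lid_handle","oil_bottle","whetstone"):
        r=vision.find_in(l,k)
        print(l,[(np.round(q["centre"]).tolist(),round(q["confidence"],2)) for q in r])
print(env.state())
E
```

```text
top {'fx': 404.30029361787126, 'fy': 404.30029361787126, 'cx': 253.10619354018127, 'cy': 196.18714187200453} [[  -0.     1.    -0.   494.3]
 [  -1.    -0.     0.  -136.5]
 [   0.     0.     1.  1099.3]
 [   0.     0.     0.     1. ]]
finial_0 [([220.0, 245.0], 0.93), ([186.0, 206.0], 0.87), ([136.0, 215.0], 0.74), ([173.0, 248.0], 0.68)]
ball_0 [([220.0, 256.0], 0.9), ([188.0, 208.0], 0.75), ([138.0, 216.0], 0.6), ([176.0, 249.0], 0.6)]
cup_0 []
chest [([214.0, 341.0], 0.64), ([186.0, 204.0], 0.45)]
lid [([177.0, 348.0], 0.89)]
lid_handle [([175.0, 350.0], 0.61)]
oil_bottle []
whetstone [([249.0, 154.0], 0.82), ([216.0, 339.0], 0.21)]
side {'fx': 391.6895628722714, 'fy': 391.6895628722714, 'cx': 255.25217899198844, 'cy': 185.61400691860936} [[ -1.   -0.    0.  574.1]
 [  0.   -0.4   0.9 629.4]
 [  0.    0.9   0.4 454.7]
 [  0.    0.    0.    1. ]]
finial_0 [([229.0, 297.0], 0.86), ([226.0, 251.0], 0.74), ([226.0, 188.0], 0.66), ([215.0, 236.0], 0.64)]
ball_0 [([230.0, 250.0], 0.92), ([230.0, 296.0], 0.8), ([222.0, 235.0], 0.79), ([226.0, 193.0], 0.77)]
cup_0 [([252.0, 192.0], 0.82), ([253.0, 245.0], 0.55)]
chest [([166.0, 291.0], 0.77)]
lid [([116.0, 264.0], 0.73)]
lid_handle [([120.0, 260.0], 0.82)]
oil_bottle [([248.0, 324.0], 0.57), ([116.0, 262.0], 0.26)]
whetstone [([311.0, 356.0], 0.72)]
{'time_s': 0.9, 'qpos': array([-1.4,  0.3,  1.5,  0. ,  1.3, -0.1]), 'qd': array([ 0., -0.,  0.,  0., -0.,  0.]), 'joint_efforts': array([ -0. , -43.1, -24.4,   0.1,   0. ,  -0. ]), 'tool_pos': array([ 150. , -503.1,  226.8]), 'ee_rot': array([1. , 0.1, 0. , 0. ]), 'contact_force': array([-0.2,  0.3, -0.6]), 'torque': array([-0.,  0., -0.]), 'finger_force': 0.0, 'opening': 91.88195644075167}
```

View pics/top0.png

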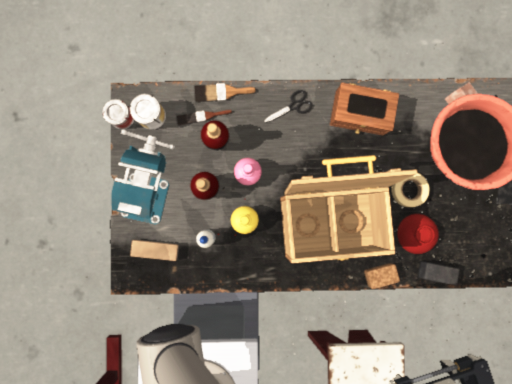

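View pics/side0.png

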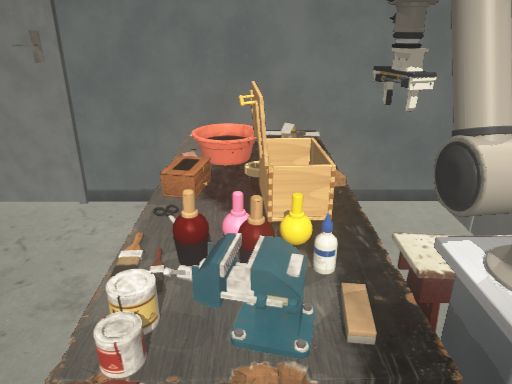

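The top view shows the red finials at about (134,214) and (185,205). The pink one is at (172,248), the yellow at (220,244), the bottle at (239,205) and the whetstone at (250,154). The chest is centred near (222,337) with its lid up towards +x, and is slightly rotated.

```bash
python3 - <<'E'
from h import *
np.set_printoptions(precision=1,suppress=True)
im=cv2.imread("pics/top0.png"); sd=cv2.imread("pics/side0.png")
def red(im):
    h=cv2.cvtColor(im,cv2.COLOR_BGR2HSV); return (((h[...,0]<6)|(h[...,0]>172))&(h[...,1]>150)&(h[...,2]<150)&(h[...,2]>30)).astype(np.uint8)
def wood(im):
    h=cv2.cvtColor(im,cv2.COLOR_BGR2HSV); return ((h[...,0]>8)&(h[...,0]<22)&(h[...,1]<190)&(h[...,2]>110)).astype(np.uint8)
for nm,(r,c) in {"A":(185,205),"B":(134,214)}.items():
    m=red(im)[r-22:r+22,c-22:c+22]; (x,y),rad=cv2.minEnclosingCircle(cv2.findNonZero(cv2.morphologyEx(m,cv2.MORPH_OPEN,np.ones((3,3)))))
    print(nm,"ball circ",y+r-22,x+c-22,rad,atz("top",(y+r-22,x+c-22),76), "expected rad",404.3*36/1023)
    w=wood(im)[r-14:r+14,c-14:c+14]; n,l,s,ce=cv2.connectedComponentsWithStats(w); i=1+np.argmax(s[1:,4]); q=ce[i][::-1]+[r-14,c-14]
    print("  wood",q,s[i], atz("top",q,150))
big=cv2.resize(im[145:275,265:425],None,fx=5,fy=5,interpolation=cv2.INTER_CUBIC)
cv2.imwrite("pics/chest.png",big[:600]); 
b=cv2.resize(im[110:210,175:275],None,fx=6,fy=6,interpolation=cv2.INTER_CUBIC); cv2.imwrite("pics/fin.png",b)
for k,lab in (("side","ball_0"),("side","oil_bottle"),("top","chest")):
    vision.camera(k)
    for q in vision.masks_of(lab,k):
        rr=np.argwhere(q["region"]); print(k,lab,q["confidence"],rr.min(0),rr.max(0),rr.mean(0),len(rr))
        if lab=="chest": cv2.imwrite("pics/cm.png",q["region"].astype(np.uint8)*255); print(cv2.minAreaRect(rr.astype(np.float32)))
E
```

```text
A ball circ 185.0737705230713 204.14754104614258 13.764307975769043 [566.6 -30.7  76. ] expected rad 14.227565982404693
  wood [184.2 202.1] [  4   7  15  14 156] [563.4 -33.5 150. ]
B ball circ 134.75558280944824 214.1104221343994 14.049727439880371 [694.6 -57.4  76. ] expected rad 14.227565982404693
  wood [131.2 213.3] [  7   3  14  16 149] [688.4 -61.3 150. ]
side ball_0 0.9 [221 239] [250 274] [233.7 254.1] 614
side ball_0 0.85 [214 223] [232 248] [222.9 233.3] 330
side ball_0 0.68 [216 281] [244 312] [229.9 296.5] 742
side ball_0 0.55 [213 172] [245 210] [229.6 191.2] 969
side oil_bottle 0.67 [214 313] [273 337] [248.3 325.3] 1048
side oil_bottle 0.55 [ 82 239] [221 335] [168.7 290.6] 6227
top chest 0.97 [156 281] [262 417] [214.3 340. ] 9484
((207.841796875, 350.85888671875), (100.78459930419922, 137.884521484375), 4.864514350891113)
```

View pics/chest.png

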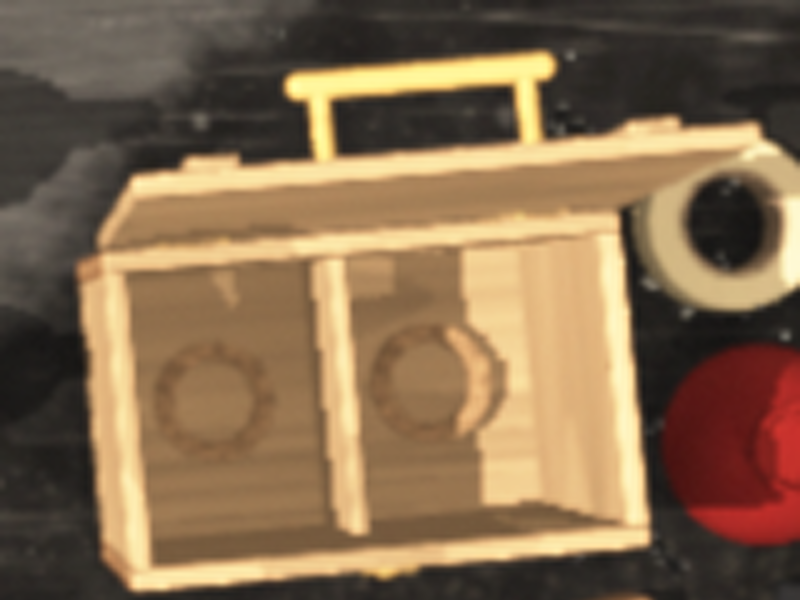

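View pics/fin.png

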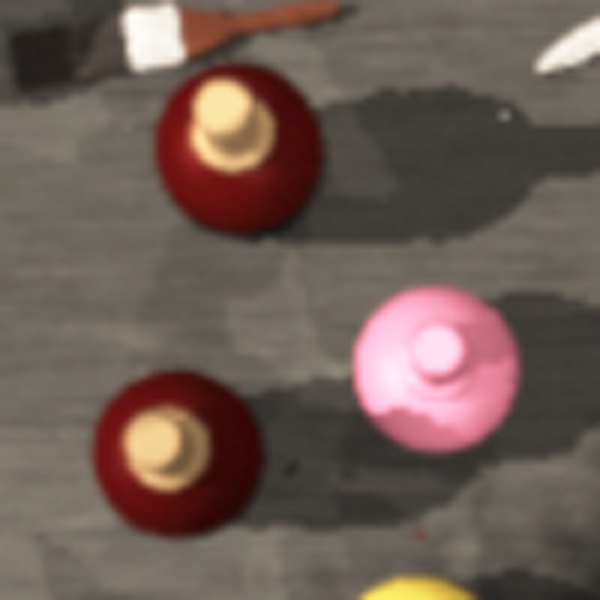

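```bash
python3 - <<'E'
from h import *
np.set_printoptions(precision=1,suppress=True)
def ch(x,y,z): return atz("top",(145+(y+.5)/5-.5,265+(x+.5)/5-.5),z)
def fi(x,y,z): return atz("top",(110+(y+.5)/6-.5,175+(x+.5)/6-.5),z)
print("A",fi(178,453.5,76),fi(153,443,158)); print("B",fi(240,149,76),fi(222,106,158))
c=[ch(*p,145) for p in ((130,272),(598,237),(628,522),(150,568))]
print("corners",*c,"centre",np.mean(c,0),[np.linalg.norm(c[i]-c[i-1]) for i in range(4)])
e=(c[0]-c[1])+(c[3]-c[2]); print("yaw",np.arctan2(-e[0],e[1]))
print("rings",ch(215,401,22),ch(431,381,22))
print("lid top corners",ch(130,180,307),ch(762,125,307),"handle",ch(287,85,281),ch(555,65,281))
for p in ((566,-31,76),(695,-58,76)): print(proj("side",p))
E
```

```text
A [566.4 -31.   76. ] [564.8 -29.8 158. ]
B [695.4 -58.6  76. ] [696.3 -58.  158. ]
corners [ 525.7 -241.6  145. ] [ 538.9 -464.7  145. ] [ 403.9 -475.   145. ] [ 386.3 -248.3  145. ] centre [ 463.7 -357.4  145. ] [np.float64(139.58603373640688), np.float64(223.5259072461052), np.float64(135.44527539311085), np.float64(227.43395289120014)]
yaw 0.0684249645652163
rings [ 460.3 -299.2   22. ] [ 469.  -415.1   22. ]
lid top corners [ 556.6 -224.5  307. ] [ 574.8 -475.6  307. ] handle [ 596.5 -292.2  281. ] [ 603.2 -402.3  281. ]
[235.8 255.7]
[229.1 190.7]
```

```bash
cat >> h.py <<'E'
from scipy.spatial.transform import Rotation as Ro
def to(*ts,yaw=0.07):
    s=env.state(); R=Ro.from_quat(s["ee_rot"]); X=R.as_matrix()
    tw=np.arctan2(X[1,0],X[0,0])-yaw; X=(R*Ro.from_euler("z",tw)).as_matrix()
    p=s["tool_pos"]; print("t",round(s["time_s"],2),"tcp",p.round(1),"q",s["qpos"].round(2),"open",round(s["opening"],1),"F",s["contact_force"].round(1),"ff",round(s["finger_force"],1),"tilt z",X[:,2].round(3))
    print("twist",tw.round(3))
    for t in ts: print("to",t,"shift",(X.T@(np.array(t)-p)).round(1)); p=np.array(t,float)
E
python3 -c "
from h import *
to((420,-200,275),(565.7,-30.4,200),(565.7,-30.4,126))"
```

```text
t 1.2 tcp [ 150.1 -503.1  226.8] q [-1.43  0.34  1.52  0.    1.28 -0.15] open 91.9 F [-1.2  0.8 -0.1] ff 0.0 tilt z [ 0. -0. -1.]
twist 0.22
to (420, -200, 275) shift [ 290.5 -283.5  -48.3]
to (565.7, -30.4, 200) shift [ 157.2 -159.    75. ]
to (565.7, -30.4, 126) shift [-0. -0. 74.]
```

>>> carry_out(
  series=[
    {"fingers": 0.3, "x": 0, "y": 0, "z": -20, "twist": 0.11},
    {"fingers": 0.3, "x": 0, "y": 0, "z": -28, "twist": 0.11},
    {"fingers": 0.3, "x": 36, "y": -35, "z": 0, "twist": 0},
    {"fingers": 0.3, "x": 36, "y": -35, "z": 0, "twist": 0},
    {"fingers": 0.3, "x": 36, "y": -35, "z": 0, "twist": 0},
    {"fingers": 0.3, "x": 36, "y": -35, "z": 0, "twist": 0},
    {"fingers": 0.3, "x": 36, "y": -35, "z": 0, "twist": 0},
    {"fingers": 0.3, "x": 36, "y": -35, "z": 0, "twist": 0},
    {"fingers": 0.3, "x": 36, "y": -35, "z": 0, "twist": 0},
    {"fingers": 0.3, "x": 36, "y": -35, "z": 0, "twist": 0},
  ],
  grip_force=20,
)

```text
time_s: 2.45
tool_pos: [418.8, -202.4, 274.9]
ee_rot: [0.999, 0.035, 0.0, 0.0]
contact_force: [0.2, -1.1, 0.1]
opening: 59.5
finger_force: 0.0
```

```bash
python3 -c "
from h import *
to((565.7,-30.4,205),(565.7,-30.4,126))"
```

```text
t 2.45 tcp [ 418.8 -202.4  274.9] q [-0.62  0.19  1.59 -0.    1.35  0.89] open 59.5 F [ 0.2 -1.1  0.1] ff 0.0 tilt z [ 0.    -0.001 -1.   ]
twist -0.0
to (565.7, -30.4, 205) shift [ 158.6 -161.3   69.9]
to (565.7, -30.4, 126) shift [-0. -0. 79.]
```

>>> carry_out(
  series=[
    {"fingers": 0.3, "x": 26, "y": -27, "z": 0, "twist": 0},
    {"fingers": 0.3, "x": 26.6, "y": -27.3, "z": 0, "twist": 0},
    {"fingers": 0.3, "x": 26, "y": -27, "z": 0, "twist": 0},
    {"fingers": 0.3, "x": 27, "y": -27, "z": 0, "twist": 0},
    {"fingers": 0.3, "x": 27, "y": -27, "z": 10, "twist": 0},
    {"fingers": 0.3, "x": 26, "y": -26, "z": 20, "twist": 0},
    {"fingers": 0.3, "x": 0, "y": 0, "z": 20, "twist": 0},
    {"fingers": 0.3, "x": 0, "y": 0, "z": 20, "twist": 0},
    {"fingers": 0.3, "x": 0, "y": 0, "z": 0, "twist": 0},
    {"fingers": 0.3, "x": 0, "y": 0, "z": 0, "twist": 0},
  ],
)

```text
time_s: 3.7
tool_pos: [565.2, -31.9, 205.6]
ee_rot: [0.999, 0.035, 0.001, 0.0]
contact_force: [0.7, -0.7, 0.3]
opening: 59.9
finger_force: 0.0
```

```bash
python3 - <<'E'
from h import *
np.set_printoptions(precision=1,suppress=True)
to((565.7,-30.4,126))
cal=vision.get_calibration("wrist"); im=vision.camera("wrist"); cv2.imwrite("pics/w1.png",im)
T=np.array(cal["world_from_camera"]); print(T, proj("wrist",(565.7,-30.4,158),cal), proj("wrist",(565.7,-30.4,76),cal))
for q in vision.masks_of("ball_0","wrist"): print(q["confidence"],q["centre"])
E
```

```text
t 3.7 tcp [565.2 -31.9 205.6] q [-0.2  0.4  1.4 -0.   1.3  1.3] open 59.9 F [ 0.7 -0.7  0.3] ff 0.0 tilt z [ 0. -0. -1.]
twist -0.0
to (565.7, -30.4, 126) shift [ 0.5 -1.5 79.6]
[[  0.1   1.    0.3 640.7]
 [ -1.    0.1   0.  -26.3]
 [  0.   -0.3   1.  364.1]
 [  0.    0.    0.    1. ]] [210.1 252.9] [183.6 253.3]
0.91 [63.5, 283.8]
0.88 [230.1, 329.6]
0.68 [175.1, 255.5]
0.56 [144.6, 344.6]
0.41 [220.1, 456.1]
```

View pics/w1.png

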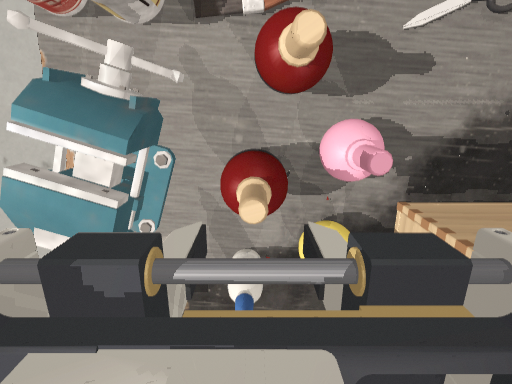

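The wrist view puts finial A's ball at about (183,254) and its spigot end at (209,253). Both match my predictions, so I'll descend and grip.

>>> carry_out(
  series=[
    {"fingers": 0.3, "x": 0.5, "y": -1.5, "z": 10, "twist": 0},
    {"fingers": 0.3, "x": 0, "y": 0, "z": 25, "twist": 0},
    {"fingers": 0.3, "x": 0, "y": 0, "z": 25, "twist": 0},
    {"fingers": 0.3, "x": 0, "y": 0, "z": 15, "twist": 0},
    {"fingers": 0.3, "x": 0, "y": 0, "z": 5, "twist": 0},
    {"fingers": 0.3, "x": 0, "y": 0, "z": 0, "twist": 0},
    {"fingers": -1, "x": 0, "y": 0, "z": 0, "twist": 0},
    {"fingers": -1, "x": 0, "y": 0, "z": 0, "twist": 0},
    {"fingers": -1, "x": 0, "y": 0, "z": 0, "twist": 0},
    {"fingers": -1, "x": 0, "y": 0, "z": 0, "twist": 0},
  ],
  grip_force=20,
)

```text
time_s: 5.05
tool_pos: [565.2, -30.3, 124.9]
ee_rot: [0.999, 0.035, 0.0, 0.0]
contact_force: [-0.3, -0.3, 0.1]
opening: 24.3
finger_force: 0.3
```

```bash
python3 -c "
from h import *
to((565.7,-30.4,275),(460.1,-130,275),(460.1,-298.9,275),(460.1,-298.9,101))"
```

```text
t 5.05 tcp [565.2 -30.3 124.9] q [-0.19  0.51  1.55 -0.    1.08  1.31] open 24.3 F [-0.3 -0.3  0.1] ff 0.3 tilt z [ 0. -0. -1.]
twist -0.0
to (565.7, -30.4, 275) shift [   0.5    0.2 -150.1]
to (460.1, -130, 275) shift [-112.3   92.    -0. ]
to (460.1, -298.9, 275) shift [-11.8 168.5   0. ]
to (460.1, -298.9, 101) shift [ -0.  -0. 174.]
```

>>> carry_out(
  series=[
    {"fingers": -1, "x": 0, "y": 0, "z": 0, "twist": 0},
    {"fingers": -1, "x": 0, "y": 0, "z": 0, "twist": 0},
    {"fingers": -1, "x": 0, "y": 0, "z": -5, "twist": 0},
    {"fingers": -1, "x": 0, "y": 0, "z": -15, "twist": 0},
    {"fingers": -1, "x": 0, "y": 0, "z": -25, "twist": 0},
    {"fingers": -1, "x": 0, "y": 0, "z": -30, "twist": 0},
    {"fingers": -1, "x": 0, "y": 0, "z": -30, "twist": 0},
    {"fingers": -1, "x": 0, "y": 0, "z": -25, "twist": 0},
    {"fingers": -1, "x": 0, "y": 0, "z": -15, "twist": 0},
    {"fingers": -1, "x": 0, "y": 0, "z": -5, "twist": 0},
  ],
)

```text
time_s: 6.3
tool_pos: [565.3, -30.2, 275.7]
ee_rot: [0.999, 0.035, 0.001, 0.0]
contact_force: [1.1, -0.7, -2.2]
opening: 23.6
finger_force: 20.0
```

>>> carry_out(
  series=[
    {"fingers": -1, "x": -5, "y": 4, "z": 0, "twist": 0},
    {"fingers": -1, "x": -14, "y": 12, "z": 0, "twist": 0},
    {"fingers": -1, "x": -23, "y": 20, "z": 0, "twist": 0},
    {"fingers": -1, "x": -28, "y": 24, "z": 0, "twist": 0},
    {"fingers": -1, "x": -22, "y": 26, "z": 0, "twist": 0},
    {"fingers": -1, "x": -14, "y": 30, "z": 0, "twist": 0},
    {"fingers": -1, "x": -8, "y": 34, "z": 0, "twist": 0},
    {"fingers": -1, "x": -4, "y": 32, "z": 0, "twist": 0},
    {"fingers": -1, "x": -4, "y": 25, "z": 0, "twist": 0},
    {"fingers": -1, "x": -2, "y": 15, "z": 0, "twist": 0},
  ],
)

```text
time_s: 7.55
tool_pos: [455.6, -261.7, 274.0]
ee_rot: [0.999, 0.034, -0.001, -0.0]
contact_force: [0.3, 0.8, -1.9]
opening: 23.3
finger_force: 20.0
```

```bash
python3 -c "
from h import *
to((460.1,-298.9,275),(460.1,-298.9,99.5))"
```

```text
t 7.55 tcp [ 455.6 -261.7  274. ] q [-0.67  0.31  1.44 -0.    1.39  0.84] open 23.3 F [ 0.3  0.8 -1.9] ff 20.0 tilt z [-0.001  0.001 -1.   ]
twist -0.002
to (460.1, -298.9, 275) shift [ 1.9 37.5 -1. ]
to (460.1, -298.9, 99.5) shift [2.000e-01 1.000e-01 1.755e+02]
```

>>> carry_out(
  series=[
    {"fingers": -1, "x": 1, "y": 18, "z": 0, "twist": 0},
    {"fingers": -1, "x": 1, "y": 14, "z": 0, "twist": 0},
    {"fingers": -1, "x": 0, "y": 5.5, "z": 0, "twist": 0},
    {"fingers": -1, "x": 0, "y": 0, "z": 0, "twist": 0},
    {"fingers": -1, "x": 0, "y": 0, "z": 10, "twist": 0},
    {"fingers": -1, "x": 0, "y": 0, "z": 15, "twist": 0},
    {"fingers": -1, "x": 0, "y": 0, "z": 15, "twist": 0},
    {"fingers": -1, "x": 0, "y": 0, "z": 5, "twist": 0},
    {"fingers": -1, "x": 0, "y": 0, "z": 0, "twist": 0},
    {"fingers": -1, "x": 0, "y": 0, "z": 0, "twist": 0},
  ],
)

```text
time_s: 8.8
tool_pos: [461.8, -297.8, 230.2]
ee_rot: [0.999, 0.035, 0.0, 0.0]
contact_force: [0.1, -0.4, -1.5]
opening: 23.5
finger_force: 20.0
```

```bash
python3 - <<'E'
from h import *
to((460.1,-298.9,230),(460.1,-298.9,99.5))
im=vision.camera("wrist"); cv2.imwrite("pics/w2.png",im)
s=vision.camera("side"); t=vision.camera("top")
cv2.imwrite("pics/st2.png",np.hstack([cv2.resize(im,(400,300)),cv2.resize(t[145:275,265:425],(400,300))]))
c=vision.get_calibration("wrist"); print("seat px",proj("wrist",(460.1,-298.9,22)),proj("wrist",(468.3,-415.7,22)))
E
```

```text
t 8.8 tcp [ 461.8 -297.8  230.2] q [-0.71  0.38  1.45 -0.    1.31  0.79] open 23.5 F [ 0.1 -0.4 -1.5] ff 20.0 tilt z [ 0.001 -0.001 -1.   ]
twist -0.0
to (460.1, -298.9, 230) shift [-1.8  1.   0.2]
to (460.1, -298.9, 99.5) shift [-1.000e-01 -1.000e-01  1.305e+02]
seat px [170.27272354 255.34136142] [170.2227984 343.304483 ]
```

View pics/w2.png

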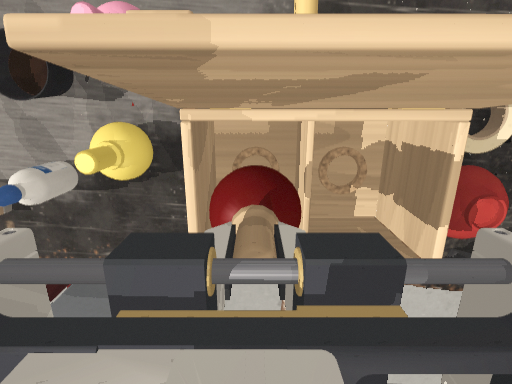

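The wrist view shows the far ring at (170,342), and I predicted (170,343). The near ring is centred at column 255, so the seats are right and I'll lower.

>>> carry_out(
  series=[
    {"fingers": -1, "x": -1.8, "y": 1, "z": 5, "twist": 0},
    {"fingers": -1, "x": 0, "y": 0, "z": 10, "twist": 0},
    {"fingers": -1, "x": 0, "y": 0, "z": 16, "twist": 0},
    {"fingers": -1, "x": 0, "y": 0, "z": 20, "twist": 0},
    {"fingers": -1, "x": 0, "y": 0, "z": 20, "twist": 0},
    {"fingers": -1, "x": 0, "y": 0, "z": 20, "twist": 0},
    {"fingers": -1, "x": 0, "y": 0, "z": 16, "twist": 0},
    {"fingers": -1, "x": 0, "y": 0, "z": 10, "twist": 0},
    {"fingers": -1, "x": 0, "y": 0, "z": 4, "twist": 0},
    {"fingers": -1, "x": 0, "y": 0, "z": 0, "twist": 0},
  ],
)

```text
time_s: 10.2
tool_pos: [459.9, -298.8, 108.8]
ee_rot: [0.999, 0.035, 0.0, 0.0]
contact_force: [0.5, -0.1, -1.8]
opening: 23.3
finger_force: 20.0
```

```bash
python3 -c "
from h import *
to((460.1,-298.9,99.5))"
```

```text
t 10.2 tcp [ 459.9 -298.8  108.8] q [-0.72  0.5   1.62 -0.    1.02  0.79] open 23.3 F [ 0.5 -0.1 -1.8] ff 20.0 tilt z [ 0. -0. -1.]
twist -0.0
to (460.1, -298.9, 99.5) shift [0.2 0.1 9.3]
```

>>> carry_out(
  series=[
    {"fingers": -1, "x": 0, "y": 0, "z": 2, "twist": 0},
    {"fingers": -1, "x": 0, "y": 0, "z": 2, "twist": 0},
    {"fingers": -1, "x": 0, "y": 0, "z": 2, "twist": 0},
    {"fingers": -1, "x": 0, "y": 0, "z": 1, "twist": 0},
    {"fingers": -1, "x": 0, "y": 0, "z": 1, "twist": 0},
    {"fingers": -1, "x": 0, "y": 0, "z": 0.5, "twist": 0},
    {"fingers": -1, "x": 0, "y": 0, "z": 0.5, "twist": 0},
    {"fingers": -1, "x": 0, "y": 0, "z": 0, "twist": 0},
    {"fingers": -1, "x": 0, "y": 0, "z": 0, "twist": 0},
    {"fingers": -1, "x": 0, "y": 0, "z": 0, "twist": 0},
  ],
)

```text
time_s: 11.45
tool_pos: [460.0, -298.9, 100.1]
ee_rot: [0.999, 0.035, 0.0, 0.0]
contact_force: [-2.3, 0.1, 4.8]
opening: 23.7
finger_force: 20.0
```

Contact was made at the expected height with about 6 N. Next I release with a partial opening and rise.

>>> carry_out(
  series=[
    {"fingers": -0.2, "x": 0, "y": 0, "z": 0, "twist": 0},
    {"fingers": -0.05, "x": 0, "y": 0, "z": 0, "twist": 0},
    {"fingers": -0.05, "x": 0, "y": 0, "z": 0, "twist": 0},
    {"fingers": -0.05, "x": 0, "y": 0, "z": 0, "twist": 0},
    {"fingers": -0.05, "x": 0, "y": 0, "z": -8, "twist": 0},
    {"fingers": -0.05, "x": 0, "y": 0, "z": -20, "twist": 0},
    {"fingers": -0.05, "x": 0, "y": 0, "z": -30, "twist": 0},
    {"fingers": -0.05, "x": 0, "y": 0, "z": -35, "twist": 0},
    {"fingers": -0.05, "x": 0, "y": 0, "z": -35, "twist": 0},
    {"fingers": -0.05, "x": 0, "y": 0, "z": -35, "twist": 0},
  ],
)

```text
time_s: 12.7
tool_pos: [459.8, -298.6, 264.6]
ee_rot: [0.999, 0.035, 0.0, 0.0]
contact_force: [0.8, 0.1, 0.1]
opening: 43.4
finger_force: 0.0
```

```bash
python3 - <<'E'
from h import *
to((460.1,-130,275),(620,-58.5,260),(695.8,-58.3,205),(695.8,-58.3,125))
im=vision.camera("wrist"); cv2.imwrite("pics/w3.png",im)
print(proj("wrist",(460.1,-298.9,50.5)),proj("wrist",(460.1,-298.9,132.5)))
for q in vision.masks_of("ball_0","wrist"): print(q["confidence"],q["centre"])
E
```

```text
t 12.7 tcp [ 459.8 -298.6  264.6] q [-0.72  0.36  1.39 -0.    1.39  0.79] open 43.4 F [0.8 0.1 0.1] ff 0.0 tilt z [ 0.001 -0.001 -1.   ]
twist -0.0
to (460.1, -130, 275) shift [  12.1 -168.2  -10.5]
to (620, -58.5, 260) shift [164.5 -60.2  15.1]
to (695.8, -58.3, 205) shift [75.6  5.1 55. ]
to (695.8, -58.3, 125) shift [-0.  -0.1 80. ]
[169.04582828 252.9234074 ] [183.93365953 253.00486012]
0.77 [143.1, 136.4]
0.7 [22.6, 140.6]
0.64 [159.3, 253.2]
```

View pics/w3.png

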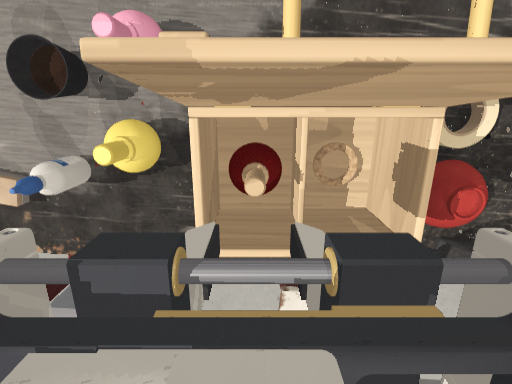

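Finial A stands upright in its ring: ball at (168,254), spigot end at (182,254), both as predicted. On to finial B.

>>> carry_out(
  series=[
    {"fingers": 0.3, "x": 1, "y": -10, "z": -10, "twist": 0},
    {"fingers": 0.3, "x": 2, "y": -25, "z": 0, "twist": 0},
    {"fingers": 0.3, "x": 2, "y": -35, "z": 0, "twist": 0},
    {"fingers": 0.3, "x": 3, "y": -40, "z": 0, "twist": 0},
    {"fingers": 0.3, "x": 4, "y": -40, "z": 0, "twist": 0},
    {"fingers": 0.3, "x": 25, "y": -25, "z": 0, "twist": 0},
    {"fingers": 0.3, "x": 35, "y": -20, "z": 0, "twist": 0},
    {"fingers": 0.3, "x": 35, "y": -15, "z": 0, "twist": 0},
    {"fingers": 0.3, "x": 35, "y": -10, "z": 0, "twist": 0},
    {"fingers": 0.3, "x": 34, "y": -8, "z": 0, "twist": 0},
  ],
)

```text
time_s: 14.05
tool_pos: [619.6, -56.3, 271.8]
ee_rot: [0.999, 0.036, -0.001, -0.0]
contact_force: [0.2, -0.2, 0.4]
opening: 59.6
finger_force: 0.0
```

```bash
python3 -c "
from h import *
to((695.8,-58.3,205),(695.8,-58.3,125))"
```

```text
t 14.05 tcp [619.6 -56.3 271.8] q [-0.21  0.5   1.15  0.    1.49  1.29] open 59.6 F [ 0.2 -0.2  0.4] ff 0.0 tilt z [-0.002  0.001 -1.   ]
twist 0.001
to (695.8, -58.3, 205) shift [76.   7.4 66.7]
to (695.8, -58.3, 125) shift [ 0.2  0.1 80. ]
```

>>> carry_out(
  series=[
    {"fingers": 0.3, "x": 22, "y": 2, "z": 0, "twist": 0},
    {"fingers": 0.3, "x": 24, "y": 2, "z": 0, "twist": 0},
    {"fingers": 0.3, "x": 20, "y": 2, "z": 10, "twist": 0},
    {"fingers": 0.3, "x": 9, "y": 1, "z": 20, "twist": 0},
    {"fingers": 0.3, "x": 0, "y": 0, "z": 25, "twist": 0},
    {"fingers": 0.3, "x": 0, "y": 0, "z": 10, "twist": 0},
    {"fingers": 0.3, "x": 0, "y": 0, "z": 3, "twist": 0},
    {"fingers": 0.3, "x": 0, "y": 0, "z": 0, "twist": 0},
    {"fingers": 0.3, "x": 0, "y": 0, "z": 0, "twist": 0},
    {"fingers": 0.3, "x": 0, "y": 0, "z": 0, "twist": 0},
  ],
)

```text
time_s: 15.3
tool_pos: [695.0, -60.8, 205.5]
ee_rot: [0.999, 0.035, 0.001, 0.0]
contact_force: [0.0, -0.1, -0.3]
opening: 59.5
finger_force: 0.0
```

```bash
python3 - <<'E'
from h import *
to((695.8,-58.3,125))
im=vision.camera("wrist"); cv2.imwrite("pics/w4.png",im)
h=cv2.cvtColor(im,cv2.COLOR_BGR2HSV)
for p in ((695.8,-58.3,76),(695.8,-58.3,158)): print(proj("wrist",p))
for q in vision.masks_of("ball_0","wrist"):
    rr=np.argwhere(q["region"]); print(q["confidence"],q["centre"],rr.min(0),rr.max(0))
E
```

```text
t 15.3 tcp [695.  -60.8 205.5] q [-0.2   0.69  1.   -0.    1.45  1.3 ] open 59.5 F [ 0.  -0.1 -0.3] ff 0.0 tilt z [ 0.001 -0.    -1.   ]
twist -0.0
to (695.8, -58.3, 125) shift [ 0.8 -2.5 80.5]
[183.2356007  252.37631625]
[209.73173229 251.65131795]
0.68 [176.6, 253.0] [151 219] [213 286]
0.63 [306.3, 288.5] [303 278] [309 304]
0.56 [241.7, 296.7] [221 284] [259 321]
```

View pics/w4.png

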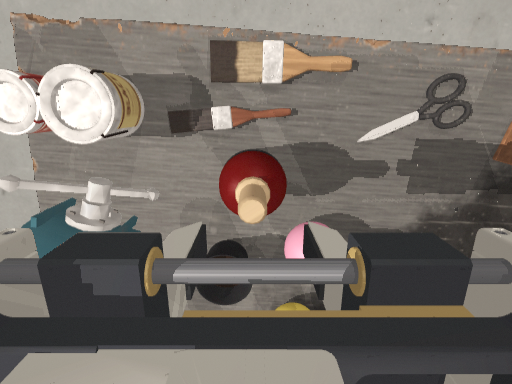

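Finial B's ball is at (183,253) and its spigot end at (209,252), as predicted. The fingers have a clear way down.

>>> carry_out(
  series=[
    {"fingers": 0.3, "x": 0.8, "y": -2.5, "z": 10, "twist": 0},
    {"fingers": 0.3, "x": 0, "y": 0, "z": 25, "twist": 0},
    {"fingers": 0.3, "x": 0, "y": 0, "z": 25, "twist": 0},
    {"fingers": 0.3, "x": 0, "y": 0, "z": 15, "twist": 0},
    {"fingers": 0.3, "x": 0, "y": 0, "z": 5, "twist": 0},
    {"fingers": 0.3, "x": 0, "y": 0, "z": 0, "twist": 0},
    {"fingers": -1, "x": 0, "y": 0, "z": 0, "twist": 0},
    {"fingers": -1, "x": 0, "y": 0, "z": 0, "twist": 0},
    {"fingers": -1, "x": 0, "y": 0, "z": 0, "twist": 0},
    {"fingers": -1, "x": 0, "y": 0, "z": 0, "twist": 0},
  ],
)

```text
time_s: 16.65
tool_pos: [695.5, -58.2, 124.9]
ee_rot: [0.999, 0.035, 0.0, 0.0]
contact_force: [-0.4, -0.2, 0.3]
opening: 24.1
finger_force: 0.2
```

>>> carry_out(
  series=[
    {"fingers": -1, "x": 0, "y": 0, "z": 0, "twist": 0},
    {"fingers": -1, "x": 0, "y": 0, "z": 0, "twist": 0},
    {"fingers": -1, "x": 0, "y": 0, "z": -5, "twist": 0},
    {"fingers": -1, "x": 0, "y": 0, "z": -15, "twist": 0},
    {"fingers": -1, "x": 0, "y": 0, "z": -25, "twist": 0},
    {"fingers": -1, "x": 0, "y": 0, "z": -30, "twist": 0},
    {"fingers": -1, "x": 0, "y": 0, "z": -30, "twist": 0},
    {"fingers": -1, "x": 0, "y": 0, "z": -25, "twist": 0},
    {"fingers": -1, "x": 0, "y": 0, "z": -15, "twist": 0},
    {"fingers": -1, "x": 0, "y": 0, "z": -5, "twist": 0},
  ],
)

```text
time_s: 17.9
tool_pos: [695.6, -58.2, 275.9]
ee_rot: [0.999, 0.035, 0.001, 0.0]
contact_force: [-0.3, 0.3, -1.8]
opening: 23.7
finger_force: 20.0
```

```bash
python3 -c "
from h import *
to((470,-65,275),(460,-130,275),(468.3,-415.7,275),(468.3,-415.7,99.5))"
```

```text
t 17.9 tcp [695.6 -58.2 275.9] q [-0.19  0.66  0.86 -0.    1.62  1.31] open 23.7 F [-0.3  0.3 -1.8] ff 20.0 tilt z [ 0.002 -0.    -1.   ]
twist -0.0
to (470, -65, 275) shift [-225.6   -9.     0.6]
to (460, -130, 275) shift [-14.5  64.1   0. ]
to (468.3, -415.7, 275) shift [-1.170e+01  2.856e+02  1.000e-01]
to (468.3, -415.7, 99.5) shift [-3.000e-01 -1.000e-01  1.755e+02]
```

>>> carry_out(
  series=[
    {"fingers": -1, "x": -8, "y": 0, "z": 0, "twist": 0},
    {"fingers": -1, "x": -20, "y": 0, "z": 0, "twist": 0},
    {"fingers": -1, "x": -30, "y": 0, "z": 0, "twist": 0},
    {"fingers": -1, "x": -35, "y": 0, "z": 0, "twist": 0},
    {"fingers": -1, "x": -38, "y": 0, "z": 0, "twist": 0},
    {"fingers": -1, "x": -36, "y": 2, "z": 0, "twist": 0},
    {"fingers": -1, "x": -30, "y": 8, "z": 0, "twist": 0},
    {"fingers": -1, "x": -20, "y": 14, "z": 0, "twist": 0},
    {"fingers": -1, "x": -12, "y": 18, "z": 0, "twist": 0},
    {"fingers": -1, "x": -6, "y": 22, "z": 0, "twist": 0},
  ],
)

```text
time_s: 19.15
tool_pos: [463.8, -138.4, 273.9]
ee_rot: [0.999, 0.035, -0.001, -0.0]
contact_force: [0.6, -0.2, -1.9]
opening: 23.5
finger_force: 20.0
```

>>> carry_out(
  series=[
    {"fingers": -1, "x": -3, "y": 27, "z": 0, "twist": 0},
    {"fingers": -1, "x": -2, "y": 32, "z": 0, "twist": 0},
    {"fingers": -1, "x": -2, "y": 36, "z": 0, "twist": 0},
    {"fingers": -1, "x": -2, "y": 38, "z": 0, "twist": 0},
    {"fingers": -1, "x": -2, "y": 38, "z": 0, "twist": 0},
    {"fingers": -1, "x": -2, "y": 36, "z": 0, "twist": 0},
    {"fingers": -1, "x": -2, "y": 30, "z": 0, "twist": 0},
    {"fingers": -1, "x": -2, "y": 22, "z": 0, "twist": 0},
    {"fingers": -1, "x": 0, "y": 12, "z": 0, "twist": 0},
    {"fingers": -1, "x": 0, "y": 5, "z": 0, "twist": 0},
  ],
)

```text
time_s: 20.4
tool_pos: [467.4, -414.9, 274.0]
ee_rot: [0.999, 0.035, -0.0, -0.001]
contact_force: [0.4, 0.0, -1.1]
opening: 23.5
finger_force: 20.0
```

```bash
python3 -c "
from h import *
to((468.3,-415.7,230),(468.3,-415.7,99.5))"
```

```text
t 20.4 tcp [ 467.4 -414.9  274. ] q [-0.85  0.51  1.14  0.    1.5   0.65] open 23.5 F [ 0.4  0.  -1.1] ff 20.0 tilt z [-0.001  0.001 -1.   ]
twist -0.001
to (468.3, -415.7, 230) shift [ 0.8  0.9 44. ]
to (468.3, -415.7, 99.5) shift [1.000e-01 2.000e-01 1.305e+02]
```

>>> carry_out(
  series=[
    {"fingers": -1, "x": 0, "y": 0, "z": 0, "twist": 0},
    {"fingers": -1, "x": 0, "y": 0, "z": 0, "twist": 0},
    {"fingers": -1, "x": 0, "y": 0, "z": 5, "twist": 0},
    {"fingers": -1, "x": 0, "y": 0, "z": 10, "twist": 0},
    {"fingers": -1, "x": 0, "y": 0, "z": 12, "twist": 0},
    {"fingers": -1, "x": 0, "y": 0, "z": 12, "twist": 0},
    {"fingers": -1, "x": 0, "y": 0, "z": 6, "twist": 0},
    {"fingers": -1, "x": 0, "y": 0, "z": 0, "twist": 0},
    {"fingers": -1, "x": 0, "y": 0, "z": 0, "twist": 0},
    {"fingers": -1, "x": 0, "y": 0, "z": 0, "twist": 0},
  ],
)

```text
time_s: 21.65
tool_pos: [467.9, -415.1, 230.3]
ee_rot: [0.999, 0.035, 0.0, 0.0]
contact_force: [-0.3, 0.9, -1.8]
opening: 23.4
finger_force: 20.0
```

```bash
python3 -c "
from h import *
to((468.3,-415.7,230),(468.3,-415.7,99.5))"
```

```text
t 21.65 tcp [ 467.9 -415.1  230.3] q [-0.85  0.53  1.22 -0.    1.39  0.65] open 23.4 F [-0.3  0.9 -1.8] ff 20.0 tilt z [ 0.001 -0.001 -1.   ]
twist -0.0
to (468.3, -415.7, 230) shift [0.3 0.6 0.3]
to (468.3, -415.7, 99.5) shift [-1.000e-01 -1.000e-01  1.305e+02]
```

>>> carry_out(
  series=[
    {"fingers": -1, "x": 0.3, "y": 0.6, "z": 5, "twist": 0},
    {"fingers": -1, "x": 0, "y": 0, "z": 10, "twist": 0},
    {"fingers": -1, "x": 0, "y": 0, "z": 16, "twist": 0},
    {"fingers": -1, "x": 0, "y": 0, "z": 20, "twist": 0},
    {"fingers": -1, "x": 0, "y": 0, "z": 20, "twist": 0},
    {"fingers": -1, "x": 0, "y": 0, "z": 20, "twist": 0},
    {"fingers": -1, "x": 0, "y": 0, "z": 16, "twist": 0},
    {"fingers": -1, "x": 0, "y": 0, "z": 10, "twist": 0},
    {"fingers": -1, "x": 0, "y": 0, "z": 4, "twist": 0},
    {"fingers": -1, "x": 0, "y": 0, "z": 0, "twist": 0},
  ],
)

```text
time_s: 22.9
tool_pos: [468.2, -415.7, 108.9]
ee_rot: [0.999, 0.035, 0.0, 0.0]
contact_force: [-0.7, 0.7, -2.2]
opening: 23.5
finger_force: 20.0
```

>>> carry_out(
  series=[
    {"fingers": -1, "x": 0, "y": 0, "z": 2, "twist": 0},
    {"fingers": -1, "x": 0, "y": 0, "z": 2, "twist": 0},
    {"fingers": -1, "x": 0, "y": 0, "z": 2, "twist": 0},
    {"fingers": -1, "x": 0, "y": 0, "z": 1, "twist": 0},
    {"fingers": -1, "x": 0, "y": 0, "z": 1, "twist": 0},
    {"fingers": -1, "x": 0, "y": 0, "z": 0.5, "twist": 0},
    {"fingers": -1, "x": 0, "y": 0, "z": 0.5, "twist": 0},
    {"fingers": -1, "x": 0, "y": 0, "z": 0, "twist": 0},
    {"fingers": -1, "x": 0, "y": 0, "z": 0, "twist": 0},
    {"fingers": -1, "x": 0, "y": 0, "z": 0, "twist": 0},
  ],
)

```text
time_s: 24.15
tool_pos: [468.2, -415.6, 99.9]
ee_rot: [0.999, 0.035, 0.0, 0.0]
contact_force: [-1.1, 0.0, 0.6]
opening: 23.5
finger_force: 20.0
```

>>> carry_out(
  series=[
    {"fingers": -0.2, "x": 0, "y": 0, "z": 0, "twist": 0},
    {"fingers": -0.05, "x": 0, "y": 0, "z": 0, "twist": 0},
    {"fingers": -0.05, "x": 0, "y": 0, "z": 0, "twist": 0},
    {"fingers": -0.05, "x": 0, "y": 0, "z": 0, "twist": 0},
    {"fingers": -0.05, "x": 0, "y": 0, "z": -8, "twist": 0},
    {"fingers": -0.05, "x": 0, "y": 0, "z": -20, "twist": 0},
    {"fingers": -0.05, "x": 0, "y": 0, "z": -30, "twist": 0},
    {"fingers": -0.05, "x": 0, "y": 0, "z": -35, "twist": 0},
    {"fingers": -0.05, "x": 0, "y": 0, "z": -35, "twist": 0},
    {"fingers": -0.05, "x": 0, "y": 0, "z": -35, "twist": 0},
  ],
)

```text
time_s: 25.4
tool_pos: [468.0, -415.4, 264.6]
ee_rot: [0.999, 0.035, 0.0, 0.0]
contact_force: [0.4, 1.2, 0.2]
opening: 43.8
finger_force: 0.0
```

```bash
python3 - <<'E'
from h import *
np.set_printoptions(precision=1,suppress=True)
to((468.3,-357,360))
im=vision.camera("wrist"); cv2.imwrite("pics/w5.png",im)
for p in ((468.3,-415.7,50.5),(468.3,-415.7,132.5),(460.1,-298.9,50.5)): print(proj("wrist",p))
for q in vision.masks_of("ball_0","wrist"): print(q["confidence"],q["centre"])
s=vision.camera("side"); cv2.imwrite("pics/side5.png",cv2.resize(s[60:230,200:360],None,fx=3.5,fy=3.5,interpolation=cv2.INTER_CUBIC))
for q in vision.masks_of("lid_handle","side"):
    rr=np.argwhere(q["region"]); print(q["confidence"],q["centre"],rr.min(0),rr.max(0))
# lid edge angle hypotheses: near end (y +125) free edge and handle ends in the side view
R=np.array([[np.cos(.07),-np.sin(.07)],[np.sin(.07),np.cos(.07)]])
for a in (1.5,1.57,1.64,1.7):
    o=[]
    for (l,h,y) in ((162,4.5,125),(136,40,50),(136,40,-50)):
        # distance l along lid, h off the inner face outwards
        x=80-l*np.cos(a)+h*np.sin(a); z=145+l*np.sin(a)+h*np.cos(a)
        w=R@[x,y]+[464.2,-357.3]; o+=[proj("side",(*w,z)),proj("top",(*w,z))]
    print(a,*o)
E
```

```text
t 25.4 tcp [ 468.  -415.4  264.6] q [-0.8  0.5  1.1 -0.   1.5  0.7] open 43.8 F [0.4 1.2 0.2] ff 0.0 tilt z [ 0. -0. -1.]
twist -0.0
to (468.3, -357, 360) shift [  4.4 -58.2 -95.4]
[168.7 252.7]
[183.5 252.8]
[168.9 167.1]
0.96 [165.7, 250.7]
0.81 [26.5, 50.9]
0.78 [141.2, 49.0]
0.62 [161.2, 175.9]
0.85 [114.9, 257.7] [ 83 239] [164 268]
1.5 [ 97.  272.6] [194.9 292.4] [101.7 252.9] [174.1 326.2] [ 94.6 250.1] [169.9 374.9]
1.57 [ 97.1 267.4] [189.2 291.9] [102.8 248.9] [169.5 325.5] [ 95.6 246.4] [165.4 374.1]
1.64 [ 97.4 262.2] [183.5 291.4] [104.2 244.9] [165.1 324.8] [ 96.8 242.8] [161.  373.2]
1.7 [ 98.1 257.8] [178.7 290.8] [105.6 241.5] [161.5 324.1] [ 98.1 239.8] [157.4 372.3]
```

View pics/side5.png

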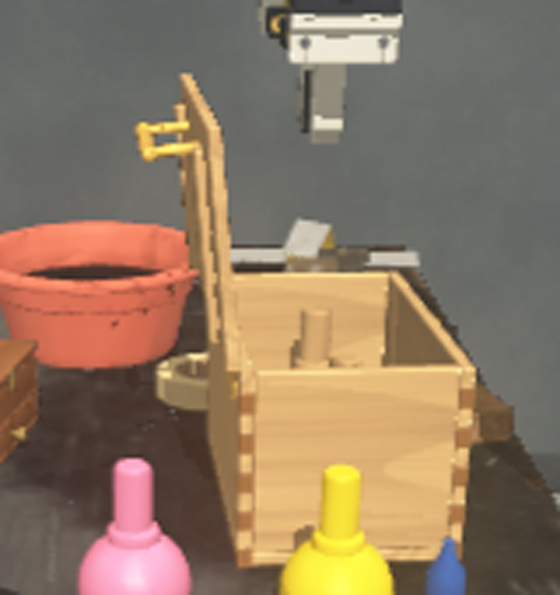

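Both finials stand seated. The lid is up, leaning back at about 1.68 rad, with the bar on its far side. I'll push the bar from behind with shut fingers.

```bash
cat >> h.py <<'E'
def cw(x,y,z): c,s=np.cos(.07),np.sin(.07); return (round(464.2+c*x-s*y,1),round(-357.3+s*x+c*y,1),z)
E
python3 -c "
from h import *
to(cw(0,-40,350),cw(170,0,350),cw(170,0,264))
for a in np.arange(1.7,-.05,-.1): print(a.round(2), round(80-136*np.cos(a)+44*np.sin(a)),round(145+136*np.sin(a)+44*np.cos(a)))"
```

```text
t 25.6 tcp [ 468.2 -415.6  263.6] q [-0.85  0.51  1.16 -0.    1.47  0.65] open 43.8 F [0.8 0.9 0.1] ff 0.0 tilt z [ 0.001 -0.001 -1.   ]
twist -0.0
to (np.float64(467.0), np.float64(-397.2), 350) shift [  0.2 -18.3 -86.4]
to (np.float64(633.8), np.float64(-345.4), 350) shift [ 1.7e+02 -4.0e+01  1.0e-01]
to (np.float64(633.8), np.float64(-345.4), 264) shift [-0.1 -0.1 86. ]
1.7 141 274
1.6 128 280
1.5 114 284
1.4 100 286
1.3 86 288
1.2 72 288
1.1 58 286
1.0 44 283
0.9 30 279
0.8 17 273
0.7 4 266
0.6 -7 258
0.5 -18 249
0.4 -28 238
0.3 -37 227
0.2 -45 215
0.1 -51 202
-0.0 -56 189
```

>>> carry_out(
  series=[
    {"fingers": -1, "x": 0, "y": 0, "z": -15, "twist": 0},
    {"fingers": -1, "x": 0, "y": 0, "z": -30, "twist": 0},
    {"fingers": -1, "x": 0, "y": -6, "z": -30, "twist": 0},
    {"fingers": -1, "x": 0, "y": -12, "z": -12, "twist": 0},
    {"fingers": -1, "x": 15, "y": -6, "z": 0, "twist": 0},
    {"fingers": -1, "x": 30, "y": -8, "z": 0, "twist": 0},
    {"fingers": -1, "x": 35, "y": -8, "z": 0, "twist": 0},
    {"fingers": -1, "x": 35, "y": -8, "z": 0, "twist": 0},
    {"fingers": -1, "x": 30, "y": -6, "z": 0, "twist": 0},
    {"fingers": -1, "x": 25, "y": -4, "z": 0, "twist": 0},
  ],
)

```text
time_s: 26.85
tool_pos: [635.4, -344.1, 347.2]
ee_rot: [0.999, 0.036, -0.001, -0.001]
contact_force: [-0.3, 0.1, 0.3]
opening: 0.5
finger_force: 0.0
```

```bash
python3 -c "
from h import *
to(cw(172,0,345),cw(172,0,264))"
```

```text
t 26.85 tcp [ 635.4 -344.1  347.2] q [-0.6   0.75  0.52  0.    1.88  0.9 ] open 0.5 F [-0.3  0.1  0.3] ff 0.0 tilt z [-0.003  0.002 -1.   ]
twist 0.001
to (np.float64(635.8), np.float64(-345.3), 345) shift [0.3 1.2 2.2]
to (np.float64(635.8), np.float64(-345.3), 264) shift [ 0.2  0.2 81. ]
```

>>> carry_out(
  series=[
    {"fingers": -1, "x": 0, "y": 0, "z": 5, "twist": 0},
    {"fingers": -1, "x": 0, "y": 0, "z": 18, "twist": 0},
    {"fingers": -1, "x": 0, "y": 0, "z": 22, "twist": 0},
    {"fingers": -1, "x": 0, "y": 0, "z": 22, "twist": 0},
    {"fingers": -1, "x": 0, "y": 0, "z": 16, "twist": 0},
    {"fingers": -1, "x": 0, "y": 0, "z": 0, "twist": 0},
    {"fingers": -1, "x": -5, "y": 0, "z": 0, "twist": 0},
    {"fingers": -1, "x": -5, "y": 0, "z": 0, "twist": 0},
    {"fingers": -1, "x": -5, "y": 0, "z": 0, "twist": 0},
    {"fingers": -1, "x": -5, "y": 0, "z": 0, "twist": 0},
  ],
)

```text
time_s: 28.1
tool_pos: [613.8, -347.3, 267.4]
ee_rot: [0.999, 0.035, 0.001, 0.0]
contact_force: [5.5, 0.6, 3.7]
opening: 0.4
finger_force: 2.6
```

>>> carry_out(
  series=[
    {"fingers": -1, "x": -6, "y": 0, "z": -2, "twist": 0},
    {"fingers": -1, "x": -6, "y": 0, "z": -2, "twist": 0},
    {"fingers": -1, "x": -6, "y": 0, "z": -2, "twist": 0},
    {"fingers": -1, "x": -6, "y": 0, "z": -1, "twist": 0},
    {"fingers": -1, "x": -6, "y": 0, "z": -1, "twist": 0},
    {"fingers": -1, "x": -6, "y": 0, "z": -1, "twist": 0},
    {"fingers": -1, "x": -6, "y": 0, "z": -1, "twist": 0},
    {"fingers": -1, "x": -6, "y": 0, "z": 0, "twist": 0},
    {"fingers": -1, "x": -6, "y": 0, "z": 0, "twist": 0},
    {"fingers": -1, "x": -6, "y": 0, "z": 0, "twist": 0},
  ],
)

```text
time_s: 29.35
tool_pos: [553.3, -351.4, 276.6]
ee_rot: [0.999, 0.035, -0.0, -0.0]
contact_force: [2.8, -0.0, 2.6]
opening: 0.5
finger_force: 1.3
```

```bash
python3 - <<'E'
from h import *
np.set_printoptions(precision=1,suppress=True)
to(cw(44+15,0,271))
s=vision.camera("side"); w=vision.camera("wrist")
cv2.imwrite("pics/lid.png",np.hstack([cv2.resize(s[60:230,200:360],(400,425)),cv2.resize(w,(400,425))]))
E
```

```text
t 29.35 tcp [ 553.3 -351.4  276.6] q [-0.7  0.6  1.  -0.   1.6  0.8] open 0.5 F [ 2.8 -0.   2.6] ff 1.3 tilt z [-0.  0. -1.]
twist -0.0
to (np.float64(523.1), np.float64(-353.2), 271) shift [-30.3  -0.3   5.7]
```

View pics/lid.png

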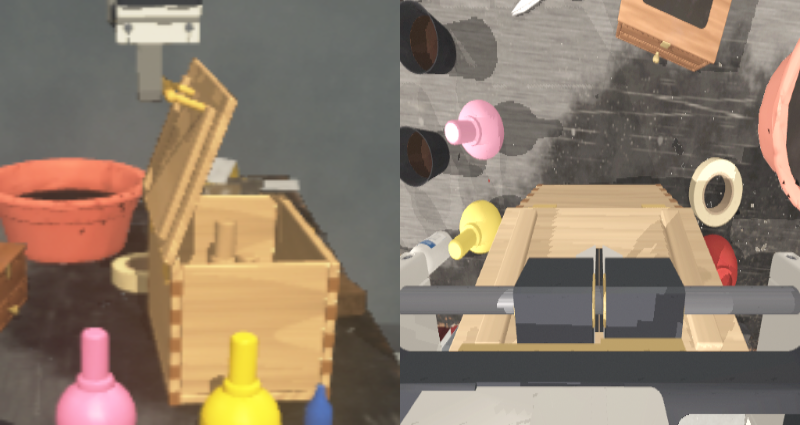

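The lid is following at about 1.2 rad, with the fingers behind the bar and the force low. I'll continue along the arc.

>>> carry_out(
  series=[
    {"fingers": -1, "x": -10, "y": 0, "z": 1, "twist": 0},
    {"fingers": -1, "x": -10, "y": 0, "z": 1.5, "twist": 0},
    {"fingers": -1, "x": -10, "y": 0, "z": 2.5, "twist": 0},
    {"fingers": -1, "x": -10, "y": 0, "z": 3, "twist": 0},
    {"fingers": -1, "x": -9, "y": 0, "z": 3.5, "twist": 0},
    {"fingers": -1, "x": -9, "y": 0, "z": 4, "twist": 0},
    {"fingers": -1, "x": -9, "y": 0, "z": 5, "twist": 0},
    {"fingers": -1, "x": -8.5, "y": 0, "z": 5.5, "twist": 0},
    {"fingers": -1, "x": -8, "y": 0, "z": 6.5, "twist": 0},
    {"fingers": -1, "x": -7.5, "y": 0, "z": 7, "twist": 0},
  ],
)

```text
time_s: 30.7
tool_pos: [462.5, -357.7, 236.7]
ee_rot: [0.999, 0.035, -0.0, -0.0]
contact_force: [1.6, -0.1, 1.1]
opening: 0.7
finger_force: 0.7
```

>>> carry_out(
  series=[
    {"fingers": -1, "x": -3, "y": 0, "z": 3, "twist": 0},
    {"fingers": -1, "x": -3, "y": 0, "z": 3, "twist": 0},
    {"fingers": -1, "x": -3, "y": 0, "z": 3, "twist": 0},
    {"fingers": -1, "x": 0, "y": 0, "z": 0, "twist": 0},
    {"fingers": -1, "x": 8, "y": 0, "z": -10, "twist": 0},
    {"fingers": -1, "x": 5, "y": 0, "z": -30, "twist": 0},
    {"fingers": -1, "x": 0, "y": 0, "z": -30, "twist": 0},
    {"fingers": -1, "x": 0, "y": 0, "z": 0, "twist": 0},
    {"fingers": -1, "x": 0, "y": 0, "z": 0, "twist": 0},
    {"fingers": -1, "x": 0, "y": 0, "z": 0, "twist": 0},
  ],
)

```text
time_s: 31.95
tool_pos: [466.8, -357.1, 297.0]
ee_rot: [0.999, 0.035, -0.001, -0.001]
contact_force: [0.4, -1.0, -0.3]
opening: 0.3
finger_force: 0.0
```

```bash
python3 - <<'E'
from h import *
np.set_printoptions(precision=1,suppress=True)
to(cw(-28,0,270),cw(-28,0,243))
s=vision.camera("side")
cv2.imwrite("pics/lid2.png",cv2.resize(s[60:230,200:360],None,fx=3.5,fy=3.5,interpolation=cv2.INTER_CUBIC))
for a in (.2,.3,.4,.5,.6):
    x=80-136*np.cos(a)+44*np.sin(a); z=145+136*np.sin(a)+44*np.cos(a)
    x2=80-162*np.cos(a)+4*np.sin(a); z2=145+162*np.sin(a)+4*np.cos(a)
    g=lambda p:((proj("side",p)-[60,200])*3.5)[::-1]
    print(a,g(cw(x,50,z)),g(cw(x,-50,z)),"edge",g(cw(x2,125,z2)))
E
```

```text
t 31.95 tcp [ 466.8 -357.1  297. ] q [-0.8  0.4  1.2 -0.   1.5  0.7] open 0.3 F [ 0.4 -1.  -0.3] ff 0.0 tilt z [-0.  0. -1.]
twist -0.0
to (np.float64(436.3), np.float64(-359.3), 270) shift [-30.5   0.1  27.1]
to (np.float64(436.3), np.float64(-359.3), 243) shift [ 0.  0. 27.]
0.2 [405.2 241.5] [376.4 209.1] edge [476.8 319.2]
0.3 [395.5 224.7] [367.4 193.6] edge [472.2 296.6]
0.4 [384.1 208.9] [356.9 179.1] edge [465.2 274.6]
0.5 [370.8 194.4] [344.6 165.6] edge [455.7 253.3]
0.6 [356.  181.2] [331.  153.5] edge [444.  232.9]
```

View pics/lid2.png

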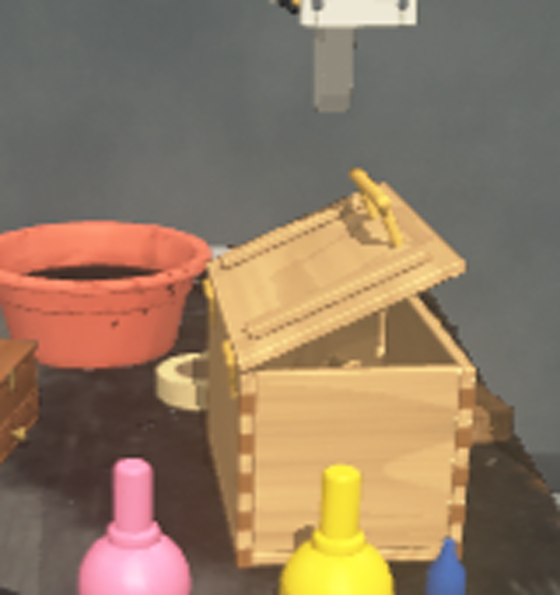

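The lid is at about 0.4 rad, with its near edge at (466,268) in the crop. I'll press the bar down from above along the arc.

>>> carry_out(
  series=[
    {"fingers": -1, "x": -14, "y": 0, "z": 0, "twist": 0},
    {"fingers": -1, "x": -18, "y": 0, "z": 10, "twist": 0},
    {"fingers": -1, "x": -1, "y": 0, "z": 20, "twist": 0},
    {"fingers": -1, "x": 0, "y": 0, "z": 16, "twist": 0},
    {"fingers": -1, "x": 0, "y": 0, "z": 4, "twist": 0},
    {"fingers": -1, "x": 0, "y": 0, "z": 4, "twist": 0},
    {"fingers": -1, "x": -3, "y": 0, "z": 4, "twist": 0},
    {"fingers": -1, "x": -3, "y": 0, "z": 4, "twist": 0},
    {"fingers": -1, "x": -3, "y": 0, "z": 4, "twist": 0},
    {"fingers": -1, "x": -3, "y": 0, "z": 4, "twist": 0},
  ],
)

```text
time_s: 33.25
tool_pos: [421.6, -361.1, 229.2]
ee_rot: [0.999, 0.035, 0.0, 0.001]
contact_force: [-3.2, -0.1, 4.4]
opening: -0.1
finger_force: 2.1
```

>>> carry_out(
  series=[
    {"fingers": -1, "x": -2, "y": 0, "z": 3, "twist": 0},
    {"fingers": -1, "x": -2, "y": 0, "z": 3, "twist": 0},
    {"fingers": -1, "x": -2, "y": 0, "z": 3, "twist": 0},
    {"fingers": -1, "x": -2, "y": 0, "z": 3, "twist": 0},
    {"fingers": -1, "x": -1, "y": 0, "z": 3, "twist": 0},
    {"fingers": -1, "x": -1, "y": 0, "z": 3, "twist": 0},
    {"fingers": -1, "x": -1, "y": 0, "z": 3, "twist": 0},
    {"fingers": -1, "x": -1, "y": 0, "z": 3, "twist": 0},
    {"fingers": -1, "x": 0, "y": 0, "z": 0, "twist": 0},
    {"fingers": -1, "x": 0, "y": 0, "z": 0, "twist": 0},
  ],
)

```text
time_s: 34.5
tool_pos: [410.4, -361.2, 204.0]
ee_rot: [0.999, 0.035, 0.0, -0.0]
contact_force: [0.2, -0.0, 0.7]
opening: 0.4
finger_force: 0.0
```

```bash
python3 -c "
from h import *
to(cw(-54,0,194))"
```

```text
t 34.5 tcp [ 410.4 -361.2  204. ] q [-0.86  0.4   1.5   0.    1.24  0.64] open 0.4 F [ 0.2 -0.   0.7] ff 0.0 tilt z [ 0.  0. -1.]
twist -0.0
to (np.float64(410.3), np.float64(-361.1), 194) shift [-0.1 -0.2 10. ]
```

>>> carry_out(
  series=[
    {"fingers": -1, "x": 0, "y": 0, "z": 3, "twist": 0},
    {"fingers": -1, "x": 0, "y": 0, "z": 3, "twist": 0},
    {"fingers": -1, "x": 0, "y": 0, "z": 2, "twist": 0},
    {"fingers": -1, "x": 0, "y": 0, "z": 1, "twist": 0},
    {"fingers": -1, "x": 0, "y": 0, "z": 1, "twist": 0},
    {"fingers": -1, "x": 0, "y": 0, "z": 1, "twist": 0},
    {"fingers": -1, "x": 0, "y": 0, "z": 0, "twist": 0},
    {"fingers": -1, "x": 0, "y": 0, "z": 0, "twist": 0},
    {"fingers": -1, "x": 0, "y": 0, "z": 0, "twist": 0},
    {"fingers": -1, "x": 0, "y": 0, "z": 0, "twist": 0},
  ],
)

```text
time_s: 35.75
tool_pos: [410.2, -361.5, 194.7]
ee_rot: [0.999, 0.035, 0.0, 0.001]
contact_force: [-4.3, 0.7, 11.3]
opening: 0.5
finger_force: 5.6
```

```bash
python3 - <<'E'
from h import *
np.set_printoptions(precision=1,suppress=True)
to(cw(-54,0,194))
s=vision.camera("side"); t=vision.camera("top")
cv2.imwrite("pics/lid3.png",cv2.resize(s[100:220,240:350],None,fx=5,fy=5,interpolation=cv2.INTER_CUBIC))
for a in (0,.05,.1,.2):
    x2=80-162*np.cos(a); z2=145+162*np.sin(a); x=80-136*np.cos(a)+44*np.sin(a); z=145+136*np.sin(a)+44*np.cos(a)
    g=lambda p:((proj("side",p)-[100,240])*5)[::-1]
    print(a,"bar",g(cw(x,50,z)),"edge low",g(cw(x2,125,z2)))
E
```

```text
t 35.75 tcp [ 410.2 -361.5  194.7] q [-0.9  0.4  1.5 -0.   1.2  0.6] open 0.5 F [-4.3  0.7 11.3] ff 5.6 tilt z [ 0. -0. -1.]
twist -0.0
to (np.float64(410.3), np.float64(-361.1), 194) shift [ 0.2 -0.4  0.7]
0 bar [398.5 196.2] edge low [483.2 329.3]
0.05 bar [394.6 183. ] edge low [484.2 313. ]
0.1 bar [390.1 170.1] edge low [484.3 296.6]
0.2 bar [378.9 145. ] edge low [482.1 264. ]
```

View pics/lid3.png

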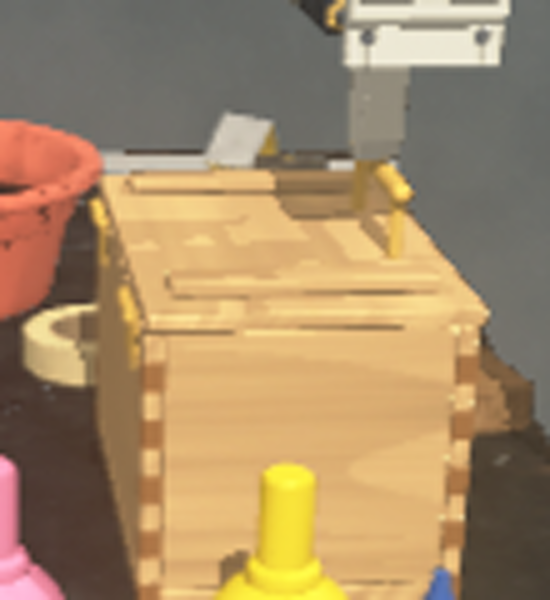

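The lid is nearly shut, with the bar at (400,193) where (398,196) is predicted when shut. I'll press a little more and then retreat.

>>> carry_out(
  series=[
    {"fingers": -1, "x": 0, "y": 0, "z": 1, "twist": 0},
    {"fingers": -1, "x": 0, "y": 0, "z": 1, "twist": 0},
    {"fingers": -1, "x": 0, "y": 0, "z": 1, "twist": 0},
    {"fingers": -1, "x": 0, "y": 0, "z": 1, "twist": 0},
    {"fingers": -1, "x": 0, "y": 0, "z": 0, "twist": 0},
    {"fingers": -1, "x": 0, "y": 0, "z": 0, "twist": 0},
    {"fingers": -1, "x": 0, "y": 0, "z": 0, "twist": 0},
    {"fingers": -1, "x": 0, "y": 0, "z": 0, "twist": 0},
    {"fingers": -1, "x": 0, "y": 0, "z": 0, "twist": 0},
    {"fingers": -1, "x": 0, "y": 0, "z": 0, "twist": 0},
  ],
)

```text
time_s: 37.1
tool_pos: [410.3, -361.7, 194.1]
ee_rot: [0.999, 0.035, 0.001, 0.002]
contact_force: [-10.0, 7.0, 32.5]
opening: 0.4
finger_force: 16.1
```

The force rises sharply without further travel, so the lid is on its stop. Retreating.

>>> carry_out(
  series=[
    {"fingers": -1, "x": 0, "y": 0, "z": -5, "twist": 0},
    {"fingers": -1, "x": 0, "y": 0, "z": -15, "twist": 0},
    {"fingers": -1, "x": 0, "y": 0, "z": -30, "twist": 0},
    {"fingers": -1, "x": 0, "y": 0, "z": -30, "twist": 0},
    {"fingers": -1, "x": 0, "y": 0, "z": -20, "twist": 0},
    {"fingers": -1, "x": 0, "y": 0, "z": 0, "twist": 0},
    {"fingers": -1, "x": 0, "y": 0, "z": 0, "twist": 0},
    {"fingers": -1, "x": 0, "y": 0, "z": 0, "twist": 0},
    {"fingers": -1, "x": 0, "y": 0, "z": 0, "twist": 0},
    {"fingers": -1, "x": 0, "y": 0, "z": 0, "twist": 0},
  ],
)

```text
time_s: 38.35
tool_pos: [410.1, -361.4, 288.9]
ee_rot: [0.999, 0.035, -0.0, -0.0]
contact_force: [1.2, 0.5, -1.0]
opening: 0.8
finger_force: 0.0
```

```bash
python3 - <<'E'
from h import *
to((0,0,0))
a=vision.camera("side"); b=cv2.imread("pics/side0.png")
d=cv2.absdiff(a,b).max(2)
print("bottle/whetstone diff",(d[214:274,313:337]>40).mean(),(d[285:340,340:375]>40).mean())
# lid near lower edge versus picture when pressed: detect shift
p=vision.masks_of("lid","side")
for q in p: rr=np.argwhere(q["region"]); print(q["confidence"],rr.min(0),rr.max(0))
print(env.finish_job())
E
```

```text
t 38.35 tcp [ 410.1 -361.4  288.9] q [-0.86  0.34  1.35 -0.    1.45  0.64] open 0.8 F [ 1.2  0.5 -1. ] ff 0.0 tilt z [-0.  0. -1.]
twist -0.0
to (0, 0, 0) shift [-383.7 -389.   289.2]
bottle/whetstone diff 0.0 0.0
0.75 [127 260] [165 337]
the job is handed in; nothing more can be done
None
```

The job is handed in at about 38 s: both finials were placed upright in the cork rings, one per compartment, the lid was pressed down onto its stop, and the oil bottle and whetstone did not move; no pass/fail verdict was returned.

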